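Lift the spent tea light out of a glass lantern with sprung tongs

ROBOT

A 6-joint arm with a two-finger parallel gripper is mounted at the origin on a cart in front of the work surface, level with it; the furniture and walls round the work are solid. World frame = base frame: x ahead of the robot, y to its left, z up, the work surface at z = 0. Lengths are in m, angles in rad, forces in N, time in s.
With the tool pointing down it reaches from about 0.3 to 0.875 m from the base axis. Payload 6.4 kg.
Tool frame: the origin (TCP) lies midway between the tips of the shut fingers; the grasp point (between the pads) lies 19 mm behind it; z points along the fingers, y is the line along which they close (so a half turn about z gives the same grasp; the last joint's range is limited). The gripper opens to 85 mm and grips with 20 to 120 N. Pads are 22 mm wide; open, the fingers measure 114 mm over their backs; the gripper's body (76 mm by 85 mm) begins 54 mm behind the grasp point. The pads swing forward as they close: fully open they stand 13 mm farther back than shut.
Start: joints at [-1.342, 0.181, 1.607, -0, 1.354, -0.206], TCP at [0.242, -0.522, 0.231] pointing down, gripper open.
Joint ranges: [-2.99, 2.99], [-0.89, 2.07], [0.3, 2.58], [-1.14, 4.28], [0, 2.63], [-3.12, 3.12]. Speed limits (rad/s): [2.57, 2.57, 3.01, 3.14, 3.14, 3.14].

INTERFACE

Orientations are given as a unit quaternion [w, x, y, z].
In Python, from bench import ctrl gives the robot as it stands.
- The arm moves only by the tool send_rows, never from a script. Its argument "motion" is a list of rows, each a list of 7 numbers: the turn, a rotation vector about the tool's x, y, z in degrees, then the shift along the tool's x, y, z in mm, then the closure, from -1 (fully open) to 1 (shut). In form: [[rx, ry, rz, tx, ty, tz, grip], ...]. A call has exactly 10 rows; each row shifts and turns the commanded pose from where the row before left it, along the tool's axes as they then stand; what a row does not reach is not made up. A row lasts 1/10 s, in which the tool goes at most 50 mm and 8.59 degrees, less where a joint would pass 70% of its speed; a pose out of reach is approached as far as the arm can. A call is refused whole if a number of a shift passes 50 or a number of a turn 8.59, either way. A call with a gripper value outside its range is refused whole. The fingers move at their own pace and stop on an object; the grip force is fixed at half the most. Time passes only in rows, so rows that do not move let the fingers close, or fill a call up. It gives the time, the measured TCP pose, the force, the opening and the grip force at its end, in the units of the state.
- ctrl.get_obs(): the state, without advancing time (a new reading comes with each control period).
- ctrl.camera(name): name is "side" or "top" or "wrist"; returns a dict with "color" (400x640x3 uint8, red, green, blue), "z_map" (400x640 float32, m along the optical axis (not along the pixel's ray), 0 where there is no reading), "mtx" (3x3 intrinsics, pixels), "extrinsics" (4x4, takes a point from camera to world coordinates); the wrist camera has in their place "hand_eye" (4x4, takes a point from camera to tool coordinates, whose origin is the TCP and whose axes are the flange's). Camera axes: x right, y down, z forward; pixel columns grow to the right and rows downward; lengths in m; the calibration is good to about 2 mm. The wrist camera is an equidistant fisheye: a pixel r from the principal point sees the ray r / f radians off the axis. A picture is of the moment at which its call begins: read the wrist's pose just before it.
- ctrl.hand_in(): hands the job in; it is judged then, once.
The state is a dict: "time_s": time; "q": joint angles; "dq": joint speeds; "joint_efforts": joint torques, N m; "eef_pos": TCP position; "eef_rot": TCP orientation; "wrist_force": force on the tool from outside, world axes, zero at the start; "torque": the same for the moment, N m; "opening": opening from 0.0 (shut) to 1.0 (fully open); "grasp_force": force on a finger pad.
Only numpy, scipy, OpenCV 4.12 (cv2) and the standard library are available. Lean on these libraries where they do the work, as an engineer would, in place of code of your own. Each camera call takes 0.05 s, during which the arm holds its last target. There are 200 camera calls.

TASK

The tea light down inside the glass lantern is burnt out: draw it straight up out of its spring clip with the tongs from the wooden stand (squeeze them to get through the narrow neck, let them spring open round the tea light beside the clip's leaves, and squeeze firmly enough that it comes along but not so hard that its thin cup is crushed). Set it down upright in the middle of the saucer rather than dropping it, and put the tongs back upright in the slot of their stand. Do not touch the tea light with anything but the tongs, do not shove, lift or tip the lantern, and leave the two fresh tea lights, the garlic and the small box where they are.

Things in the scene. Friction and masses are not known exactly. Their poses are not given: they have to be found in the camera images.
- tongs: Sprung steel scissor tongs, 170 mm long, 110 g, standing on their jaw tips in the stand's slot. Origin on the pivot pin, 85 mm above the tips; z up along the tongs to the handles; y is the direction in which handles and jaws open and close (both sides alike), x along the pivot pin
- tongs_grip (a point): Where to take the tongs: midway between two flat black ribbed pads, 22 mm wide in x and 36 mm tall, 68 mm above the pivot, 18 mm below the tongs' top; pinch along y from above. Over the pads: 54 mm relaxed, 40 mm when biting a tea light, 33 mm shut. The spring resists a squeeze there with about 4 N when relaxed, 11 N at the bite; let go, it opens the tongs
- tongs_tip (a point): Midway between the tips of the jaws, 85 mm below the pivot; axes as the tongs. Each jaw is a shallow cradle, 31 mm wide in x, 16 mm tall, about 3 mm thick, that fits round a tea light. Between the jaws: 56 mm relaxed, 38 mm on a tea light; over their outsides: 64 mm relaxed, 47 mm on a tea light. Relaxed, the jaws end 2 mm above this point
- tongs_left (a joint): How far the tongs are squeezed, rad: 0 relaxed and open, 0.105 the jaws just touch a 38 mm tea light, 0.155 fully shut. Each 0.01 brings the handle pads 1.4 mm and the jaws about 1.6 mm closer together
- tea_light: The burnt-out tea light: round thin metal cup, 38 mm across, 15 mm tall, 15 g, held upright by the two spring clips in the middle of the lantern's floor. Origin at the centre of its underside, z up. Its thin cup buckles when the tongs' handles are squeezed with much more than 40 N round it (contact forces of both jaws over 75 N together)
- lantern: Storm lantern, 110 mm tall, 1.8 kg, loose: a glass on an iron foot 92 mm across, open at the top. Origin at the centre of its underside, z up. The tea light stands on a steel plate 15 mm above the origin. The belly is 74 mm across inside up to 58 mm height; the neck, from 86 to 104 mm height, is 56 mm across inside
- lantern_clips (a point): Middle of the lantern's plate, under the tea light; axes as the lantern. Two steel spring leaves, 10 mm wide, 20 mm tall, stand at its +x and -x sides, their lips hooked over the cup's rim; the jaws must come from +y and -y. They let go of the cup at a straight upward pull of about 12 N; handles squeezed with under about 25 N may slip off the cup
- saucer: Blue round saucer, 124 mm across, 14 mm tall, with a flat middle about 75 mm across and 5 mm above its underside. Origin at the centre of its underside, z up
- stand: Fixed wooden stand for the tongs, 74 x 106 x 88 mm (x, y, z of its own frame), origin at the centre of its underside. From above it has one slot, 48 mm in x by 80 mm in y, with a cork floor 12 mm above the origin; the tongs stand in it with their y along its y
- fresh_tea_light_a: A fresh tea light (38 x 38 x 15 mm) on the worktop, to be left alone. Origin at the centre of its underside
- fresh_tea_light_b: A second fresh tea light (38 x 38 x 15 mm) on the worktop, to be left alone. Origin at the centre of its underside
- garlic: Garlic bulb, about 50 mm, to be left alone. Origin near its underside
- match_box: Small white and green box, 38 x 61 x 31 mm, to be left alone. Origin near its underside
Things that resemble listed ones, but are neither listed nor needed, are in the scene too. There is more than one size of the saucer; the one meant has the size given above.

How it is judged:
By the outcome, as a careful person would: the job done as asked, in the order asked, and still so for the second after the job is handed in, with the robot touching nothing.
It also fails if it takes over 64 s, if anything falls off the work surface, if the arm or the gripper's body presses on something with over 40 N, if the wrist force passes 120 N, or if a joint passes its speed limit or range.

## Working session

There is one attempt and no reset: what is moved stays moved. The work goes in short steps, Python scripts to look and compute and a tool call to move; the robot and the scene stay as the last step left them, time stands still between calls to the robot, and variables do not carry over. Pictures are saved under pics/ and viewed, at most 10 in all, crops included, and the job is handed in when it is done.

Besides the shell and the picture viewer there is one more tool, called as name([rows], argument=value, ...), one row to a line, values as JSON. send_rows: Moves the arm, as the interface text tells. Its arguments: {"type":"object","properties":{"motion":{"type":"array","items":{"type":"array","items":{"type":"number"}}}},"required":["motion"]}

```bash
ls; mkdir -p pics; cat > h.py <<'E'
import numpy as np, cv2
from bench import ctrl
def grab(n):
    o=ctrl.get_obs(); c=ctrl.camera(n); return o,c
def save(c,f): cv2.imwrite('pics/'+f,c['color'][...,::-1])
def pts(c):  # world points for side/top from depth
    z=c['z_map']; K=c['mtx']; v,u=np.mgrid[:z.shape[0],:z.shape[1]]
    P=np.stack([(u-K[0,2])/K[0,0]*z,(v-K[1,2])/K[1,1]*z,z],-1)
    E=c['extrinsics']; return P@E[:3,:3].T+E[:3,3]
E
python3 - <<'E'
from h import *
for n in('top','side'):
    o,c=grab(n); save(c,n+'0.png'); np.savez(n+'0.npz',**c); print(n,c['mtx'].tolist(),c['extrinsics'].round(3).tolist())
print(o)
E
```

```text
pics
top [[452.99775846966156, 0.0, 319.2257635582501], [0.0, 452.99775846966156, 193.6848025435392], [0.0, 0.0, 1.0]] [[0.023, -0.994, 0.104, 0.493], [-1.0, -0.023, -0.0, 0.038], [0.002, -0.104, -0.995, 1.144], [0.0, 0.0, 0.0, 1.0]]
side [[377.8301854013946, 0.0, 317.3121719314555], [0.0, 377.8301854013946, 196.59572772536217], [0.0, 0.0, 1.0]] [[0.997, 0.019, -0.072, 0.642], [0.073, -0.489, 0.87, -0.715], [-0.018, -0.872, -0.489, 0.544], [0.0, 0.0, 0.0, 1.0]]
{'time_s': 0.05, 'q': array([-1.34228719e+00,  1.81529705e-01,  1.60797155e+00, -1.97900570e-05,
        1.35379561e+00, -2.06305374e-01]), 'dq': array([ 0.00070096, -0.00070775, -0.00099283, -0.00112511,  0.00067099,
       -0.00099662]), 'joint_efforts': array([-5.54528924e-04, -4.46255672e+01, -3.52580345e+01, -2.36247188e-04,
        4.29184307e-03, -4.23116433e-06]), 'eef_pos': array([ 0.24209821, -0.52096118,  0.23040814]), 'eef_rot': array([-8.51944778e-04,  9.76459166e-01,  2.15700651e-01, -1.91203230e-05]), 'wrist_force': array([-0.14106753,  0.34579456, -0.64369707]), 'torque': array([ 0.00252943, -0.02983044, -0.00727685]), 'grasp_force': 0.0, 'opening': 1.0081254485934497}
```

View pics/top0.png

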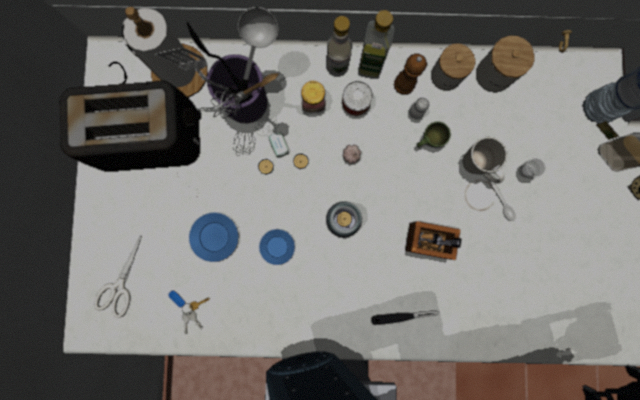

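View pics/side0.png

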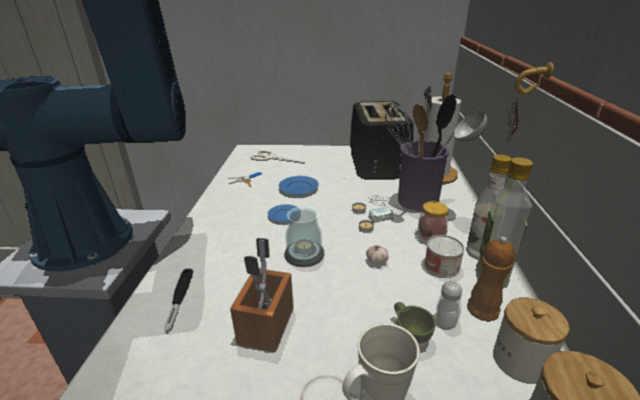

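The top view shows the lantern at (344,219) and the stand with the tongs at (433,240). There are two blue saucers, at (214,237) about 50 px wide and at (277,246) about 35 px. At about 394 px/m, 124 mm is about 49 px, so the big one at (214,237) fits. The fresh tea lights at (265,167) and (301,161) stay where they are.

```bash
cat > m.py <<'E'
from h import *
T=dict(np.load('top0.npz')); S=dict(np.load('side0.npz'))
def ray(c,u,v,z):
    K,E=c['mtx'],c['extrinsics']; d=E[:3,:3]@np.array([(u-K[0,2])/K[0,0],(v-K[1,2])/K[1,1],1]); return E[:3,3]+d*(z-E[2,3])/d[2]
for nm,c in(('top',T),('side',S)):
    P=pts(c); hsv=cv2.cvtColor(c['color'],cv2.COLOR_RGB2HSV); z=P[...,2]
    ok=c['z_map']>0
    blue=((hsv[...,0]>98)&(hsv[...,0]<122)&(hsv[...,1]>110)&ok&(abs(z)<.03)).astype(np.uint8)
    for ct in cv2.findContours(blue,0,1)[0]:
        if cv2.contourArea(ct)>150:
            w=np.array([ray(c,*p,.012) for p in ct[:,0]]).astype(np.float32)
            e=cv2.fitEllipse(w[:,:2]); print(nm,'saucer',np.round(e[0],4),np.round(e[1],4), 'z',np.percentile(z[blue>0],[5,50,95]).round(3))
    a=P[(z>.07)&(z<.1)&ok&(abs(P[...,0]-.45)<.15)&(P[...,1]<-.15)&(P[...,1]>-.4)]
    if len(a): 
        r=cv2.minAreaRect(a[:,:2].astype(np.float32)); print(nm,'stand top',r,np.median(a[:,2]),len(a))
    b=P[(z>.12)&(z<.25)&ok&(abs(P[...,0]-.45)<.15)&(P[...,1]<-.15)&(P[...,1]>-.4)]
    if len(b): print(nm,'tongs',b.mean(0),b.min(0),b.max(0),len(b),cv2.minAreaRect(b[:,:2].astype(np.float32)))
print('lantern guess',ray(T,344,219,.03),ray(T,344,219,.105))
a=T['color'][190:270,310:480]; b=S['color'][200:355,220:340]
a=cv2.resize(a[...,::-1],None,fx=4,fy=4,interpolation=2); b=cv2.resize(b[...,::-1],None,fx=3.0,fy=3.0)[:270]
b=cv2.resize(S['color'][200:355,220:340][...,::-1],(209,270))
a2=cv2.resize(T['color'][205:275,180:305][...,::-1],(470,263))
o=np.zeros((600,700,3),np.uint8); o[:320,:680]=a; o[325:588,:470]=a2; o[325:595,480:689]=b
cv2.imwrite('pics/c1.png',o)
E
python3 m.py
```

```text
Traceback (most recent call last):
  File "m.py", line 12, in <module>
    e=cv2.fitEllipse(w[:,:2]); print(nm,'saucer',np.round(e[0],4),np.round(e[1],4), 'z',np.percentile(z[blue>0],[5,50,95]).round(3))
cv2.error: OpenCV(4.12.0) /io/opencv/modules/imgproc/src/shapedescr.cpp:356: error: (-215:Assertion failed) n >= 0 && (depth == CV_32F || depth == CV_32S) in function 'fitEllipseNoDirect'
```

```bash
sed -i 's/fitEllipse(w\[:,:2\])/fitEllipse(np.ascontiguousarray(w[:,:2]))/; s/\[:,:2\]\.astype(np.float32)/[:,:2].astype(np.float32).copy()/g' m.py; python3 m.py
```

```text
top saucer [0.4767 0.1403] [0.0815 0.0822] z [0.001 0.007 0.014]
top saucer [0.4974 0.2984] [0.1152 0.1167] z [0.001 0.007 0.014]
top stand top ((0.5017520785331726, -0.23585614562034607), (0.10630868375301361, 0.07419832050800323), 80.599853515625) 0.08622169306792815 782
top tongs [ 0.49942685 -0.24321179  0.1627263 ] [ 0.48657748 -0.26682843  0.12030614] [ 0.51552548 -0.20901376  0.18102948] 174 ((0.5005012154579163, -0.23810744285583496), (0.057524219155311584, 0.021032657474279404), 79.71076965332031)
side saucer [0.4714 0.1412] [0.062  0.0809] z [0.005 0.01  0.016]
side saucer [0.5002 0.3042] [0.1079 0.1144] z [0.005 0.01  0.016]
side stand top ((0.5039798617362976, -0.2350929081439972), (0.10870976001024246, 0.0741635411977768), 80.57313537597656) 0.08777818163902046 1688
side tongs [ 0.50429247 -0.2385024   0.15797175] [ 0.48881363 -0.26755847  0.12021876] [ 0.51803142 -0.21050382  0.18132474] 624 ((0.503552258014679, -0.23870763182640076), (0.056617096066474915, 0.021208815276622772), 80.16094970703125)
lantern guess [ 0.54804393 -0.02478966  0.03      ] [ 0.54434566 -0.02058849  0.105     ]
```

View pics/c1.png

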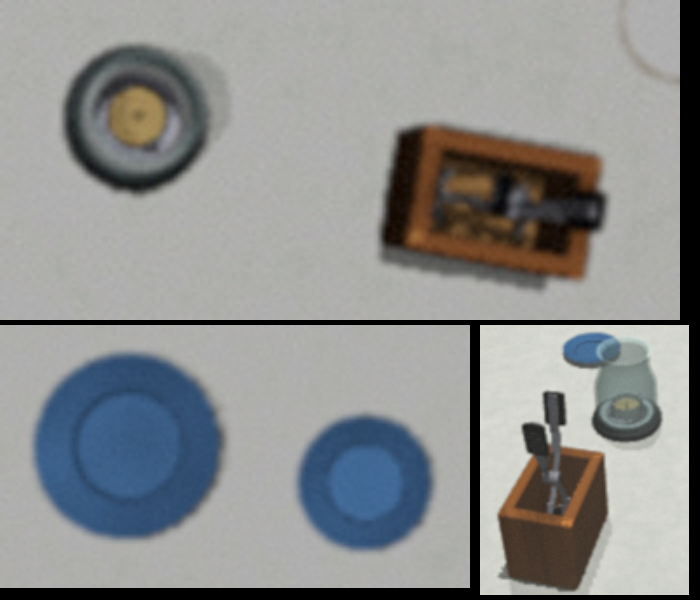

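The enlarged crop confirms it: the left saucer is the large one (124 mm), the tongs stand splayed in the wooden stand, and the tea light is in the middle of the lantern. I'm moving above the lantern to look straight down at the clips.

send_rows([
  [0, 0, 0, 34.7, -23.1, -5, -1],
  [0, 0, 0, 34.7, -23.1, -5, -1],
  [0, 0, 0, 34.7, -23.1, -5, -1],
  [0, 0, 0, 34.7, -23.1, -5, -1],
  [0, 0, 0, 34.7, -23.1, -5, -1],
  [0, 0, 0, 34.7, -23.1, -5, -1],
  [0, 0, 0, 34.7, -23.1, -5, -1],
  [0, 0, 0, 34.7, -23.1, -5, -1],
  [0, 0, 0, 34.7, -23.1, -5, -1],
  [0, 0, 0, 34.7, -23.1, -5, -1],
])

```text
time_s: 1.1
eef_pos: [0.4601, -0.1641, 0.2813]
eef_rot: [-0.0, 0.976, 0.216, -0.0]
wrist_force: [-0.1, -0.4, -0.1]
opening: 1.0
grasp_force: 0.0
```

send_rows([
  [0, 0, 0, 34.7, -23.1, -5, -1],
  [0, 0, 0, 34.7, -23.1, -5, -1],
  [0, 0, 0, 34.7, -23.1, -5, -1],
  [0, 0, 6, 0, 0, 0, -1],
  [0, 0, 6, 0, 0, 0, -1],
  [0, 0, 6, 0, 0, 0, -1],
  [0, 0, 6, 0, 0, 0, -1],
  [0, 0, 6, 0, 0, 0, -1],
  [0, 0, 5, 0, 0, 0, -1],
  [0, 0, 0, 0, 0, 0, -1],
])

```text
time_s: 2.1
eef_pos: [0.5246, -0.059, 0.2958]
eef_rot: [-0.0, 0.996, -0.088, -0.0]
wrist_force: [0.4, 0.3, 0.1]
opening: 0.999
grasp_force: 0.0
```

```bash
python3 - <<'E'
from h import *
o,c=grab('wrist'); save(c,'w1.png'); np.savez('w1.npz',pos=o['eef_pos'],rot=o['eef_rot'],**c)
print(o['eef_pos'],o['eef_rot'],o['q'],o['wrist_force'],c['mtx'].tolist(),c['hand_eye'].round(3).tolist())
E
```

```text
[ 0.52461547 -0.05902182  0.2958367 ] [-1.19567657e-04  9.96096318e-01 -8.82718959e-02 -4.29228854e-04] [-3.37078644e-01  2.64234947e-02  1.64491580e+00  2.05830441e-05
  1.47114426e+00  1.41048951e+00] [0.35032901 0.3375737  0.10872689] [[309.70691628693146, 0.0, 322.5567010516007], [0.0, 309.70691628693146, 194.81733342112292], [0.0, 0.0, 1.0]] [[0.0, -0.953, -0.302, 0.078], [1.0, -0.0, 0.001, 0.0], [-0.001, -0.302, 0.953, -0.142], [0.0, 0.0, 0.0, 1.0]]
```

View pics/w1.png

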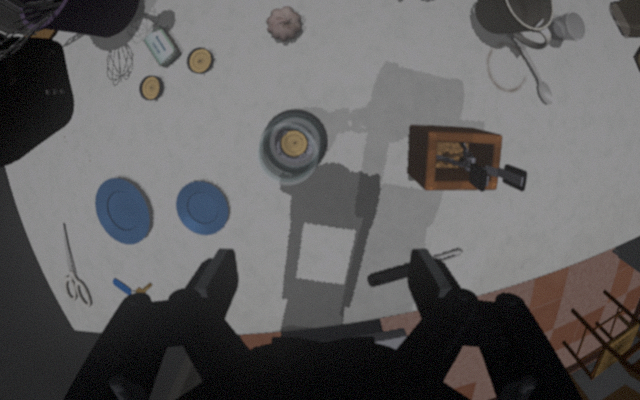

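The wrist view shows the lantern at (293,143) with the tea light visible in it, and the stand at (465,160). I'll enlarge the lantern and measure it.

```bash
cat >> h.py <<'E'
from scipy.spatial.transform import Rotation as R
def wTw(pos,rot):
    T=np.eye(4); T[:3,:3]=R.from_quat(np.roll(rot,-1)).as_matrix(); T[:3,3]=pos; return T
def wray(c,T,u,v,z):  # fisheye pixel -> plane z
    K=c['mtx']; E=T@c['hand_eye']; x=(u-K[0,2])/K[0,0]; y=(v-K[1,2])/K[1,1]; r=np.hypot(x,y)
    d=E[:3,:3]@np.array([x/r*np.sin(r),y/r*np.sin(r),np.cos(r)]); return E[:3,3]+d*(z-E[2,3])/d[2]
def wproj(c,T,P):
    K=c['mtx']; E=T@c['hand_eye']; p=(np.asarray(P)-E[:3,3])@E[:3,:3]; n=np.hypot(p[...,0],p[...,1]); t=np.arctan2(n,p[...,2])
    return np.stack([K[0,0]*p[...,0]/n*t+K[0,2],K[1,1]*p[...,1]/n*t+K[1,2]],-1)
def yellow(c,r):
    u0,v0,u1,v1=r; h=cv2.cvtColor(c['color'],cv2.COLOR_RGB2HSV); m=np.zeros(h.shape[:2],np.uint8)
    m[v0:v1,u0:u1]=((h[...,0]>10)&(h[...,0]<32)&(h[...,1]>80)&(h[...,2]>90))[v0:v1,u0:u1]
    ct=max(cv2.findContours(m,0,1)[0],key=cv2.contourArea); return cv2.minEnclosingCircle(ct)
E
python3 - <<'E'
from h import *
import sys
sys.argv=['x']
W=dict(np.load('w1.npz')); T=wTw(W['pos'],W['rot'])
S=dict(np.load('side0.npz')); Tp=dict(np.load('top0.npz'))
def ray(c,u,v,z):
    K,E=c['mtx'],c['extrinsics']; d=E[:3,:3]@np.array([(u-K[0,2])/K[0,0],(v-K[1,2])/K[1,1],1]); return E[:3,3]+d*(z-E[2,3])/d[2]
(u,v),r=yellow(W,(260,110,330,180)); print('wrist tl',u,v,r,wray(W,T,u,v,.028))
(ut,vt),rt=yellow(Tp,(320,195,370,240)); print('top',ut,vt,rt,ray(Tp,ut,vt,.028))
(us,vs),rs=yellow(S,(285,225,325,262)); print('side',us,vs,rs,ray(S,us,vs,.028))
# two-view height
a,b=ray(S,us,vs,0),S['extrinsics'][:3,3]; a2,b2=wray(W,T,u,v,0),(T@W['hand_eye'])[:3,3]
d1=(a-b)/np.linalg.norm(a-b); d2=(a2-b2)/np.linalg.norm(a2-b2)
s=np.linalg.lstsq(np.stack([d1,-d2],1),b2-b,rcond=None)[0]; print('tri',b+s[0]*d1,b2+s[1]*d2)
# dark base ring in top
g=cv2.cvtColor(Tp['color'],cv2.COLOR_RGB2GRAY); m=np.zeros_like(g); m[195:245,315:370]=(g[195:245,315:370]<95)
ct=max(cv2.findContours(m,0,1)[0],key=cv2.contourArea); e=cv2.fitEllipse(np.ascontiguousarray(ct)); print('base',e,ray(Tp,*e[0],.008))
# stand via wrist depth
# rectified view: axes right=+x, up=+y
x0,y0=wray(W,T,u,v,.03)[:2]; n=600; s=.1
gx,gy=np.meshgrid(np.linspace(-s/2,s/2,n)+x0,y0-np.linspace(-s/2,s/2,n))
uv=wproj(W,T,np.stack([gx,gy,np.full_like(gx,.03)],-1)).astype(np.float32)
o=cv2.remap(W['color'],uv[...,0],uv[...,1],cv2.INTER_CUBIC); o=cv2.convertScaleAbs(o,alpha=1.5)
cv2.imwrite('pics/c2.png',o[...,::-1])
E
```

```text
wrist tl 293.4259338378906 142.87037658691406 12.75323486328125 [ 0.55195033 -0.02477045  0.028     ]
top 343.8333435058594 218.5 7.090773582458496 [ 0.54936441 -0.02446987  0.028     ]Traceback (most recent call last):
  File "<stdin>", line 10, in <module>
  File "h.py", line 22, in yellow
    ct=max(cv2.findContours(m,0,1)[0],key=cv2.contourArea); return cv2.minEnclosingCircle(ct)
ValueError: max() iterable argument is empty
```

```bash
cat > m2.py <<'E'
from h import *
W=dict(np.load('w1.npz')); T=wTw(W['pos'],W['rot'])
S=dict(np.load('side0.npz')); Tp=dict(np.load('top0.npz'))
def ray(c,u,v,z):
    K,E=c['mtx'],c['extrinsics']; d=E[:3,:3]@np.array([(u-K[0,2])/K[0,0],(v-K[1,2])/K[1,1],1]); return E[:3,3]+d*(z-E[2,3])/d[2]
(u,v),r=yellow(W,(260,110,330,180))
h=cv2.cvtColor(S['color'],cv2.COLOR_RGB2HSV); m=np.zeros((400,640),np.uint8)
m[235:262,288:322]=((h[...,0]>10)&(h[...,0]<35)&(h[...,1]>35))[235:262,288:322]
ct=cv2.findContours(m,0,1)[0]
if ct:
    (us,vs),rs=cv2.minEnclosingCircle(max(ct,key=cv2.contourArea)); print('side',us,vs,rs)
    a,b=ray(S,us,vs,0),S['extrinsics'][:3,3]; a2,b2=wray(W,T,u,v,0),(T@W['hand_eye'])[:3,3]
    d1=(a-b)/np.linalg.norm(a-b); d2=(a2-b2)/np.linalg.norm(a2-b2)
    s=np.linalg.lstsq(np.stack([d1,-d2],1),b2-b,rcond=None)[0]; print('tri',b+s[0]*d1,b2+s[1]*d2)
g=cv2.cvtColor(Tp['color'],cv2.COLOR_RGB2GRAY); m=np.zeros_like(g); m[195:245,315:370]=(g[195:245,315:370]<95)
ct=max(cv2.findContours(m,0,1)[0],key=cv2.contourArea); e=cv2.minEnclosingCircle(ct); print('base',e,ray(Tp,*e[0],.008))
x0,y0=wray(W,T,u,v,.03)[:2]; n=600; s=.1
gx,gy=np.meshgrid(np.linspace(-s/2,s/2,n)+x0,y0-np.linspace(-s/2,s/2,n))
uv=wproj(W,T,np.stack([gx,gy,np.full_like(gx,.03)],-1)).astype(np.float32)
o=cv2.remap(W['color'],uv[...,0],uv[...,1],cv2.INTER_CUBIC); o=cv2.convertScaleAbs(o,alpha=1.5)
cv2.imwrite('pics/c2.png',o[...,::-1])
E
python3 m2.py
```

```text
side 304.0 245.5 6.18475866317749
tri [ 0.55233252 -0.02473589  0.02780808] [ 0.55193268 -0.02475339  0.02785454]
base ((343.2121887207031, 219.49598693847656), 18.003787994384766) [ 0.54784024 -0.02406824  0.008     ]
```

View pics/c2.png

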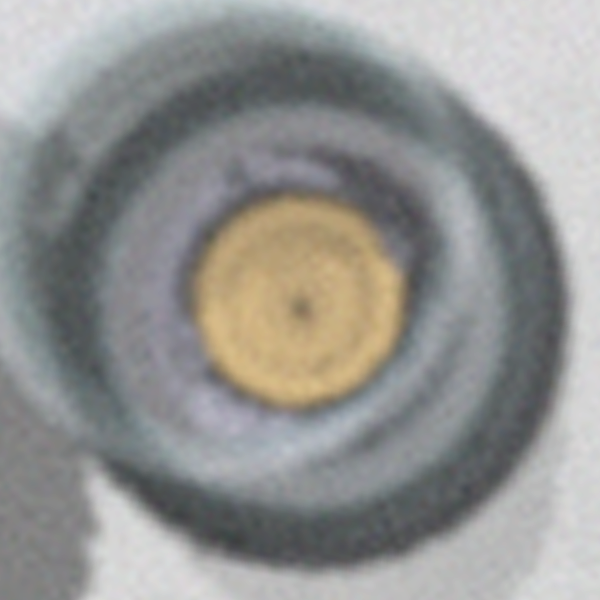

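The tea light's wax disc is centred at about (0.551,-0.025) with its top at z≈0.028, found from two views. Faint notches near (395,245) and (205,375) suggest the clip axis is at about 33°. I need a closer look to settle that.

send_rows([
  [0, 0, 0, -6.5, -4.3, 14, -1],
  [0, 0, 0, -6.5, -4.3, 14, -1],
  [0, 0, 0, -6.5, -4.3, 14, -1],
  [0, 0, 0, -6.5, -4.3, 14, -1],
  [0, 0, 0, -6.5, -4.3, 14, -1],
  [0, 0, 0, -6.5, -4.3, 14, -1],
  [0, 0, 0, -6.5, -4.3, 14, -1],
  [0, 0, 0, -6.5, -4.3, 14, -1],
  [0, 0, 0, -6.5, -4.3, 14, -1],
  [0, 0, 0, 0, 0, 0, -1],
])

```text
time_s: 3.15
eef_pos: [0.4718, -0.0097, 0.1679]
eef_rot: [-0.0, 0.996, -0.087, -0.002]
wrist_force: [-0.1, 0.0, -0.7]
opening: 1.0
grasp_force: 0.0
```

```bash
cat > m3.py <<'E'
from h import *
o,W=grab('wrist'); np.savez('w2.npz',pos=o['eef_pos'],rot=o['eef_rot'],**W); T=wTw(o['eef_pos'],o['eef_rot'])
print(o['eef_pos'],(T@W['hand_eye'])[:3,3])
p=wproj(W,T,np.array([.5505,-.0247,.028])); print(p)
q=p.astype(int); (u,v),r=yellow(W,(q[0]-40,max(q[1]-40,0),q[0]+40,q[1]+40)); print(u,v,r,wray(W,T,u,v,.028))
x0,y0=wray(W,T,u,v,.03)[:2]; n=600; s=.08
gx,gy=np.meshgrid(np.linspace(-s/2,s/2,n)+x0,y0-np.linspace(-s/2,s/2,n))
uv=wproj(W,T,np.stack([gx,gy,np.full_like(gx,.03)],-1)).astype(np.float32)
o=cv2.remap(W['color'],uv[...,0],uv[...,1],cv2.INTER_CUBIC); o=cv2.convertScaleAbs(o,alpha=1.6)
cv2.imwrite('pics/c3.png',o[...,::-1])
E
python3 m3.py
```

```text
[ 0.47176712 -0.0096655   0.16785188] [ 0.54938041 -0.0235001   0.30965801]
[323.58072314  97.01641629]
322.98760986328125 96.49173736572266 19.152650833129883 [ 0.55106189 -0.02426044  0.028     ]
```

View pics/c3.png

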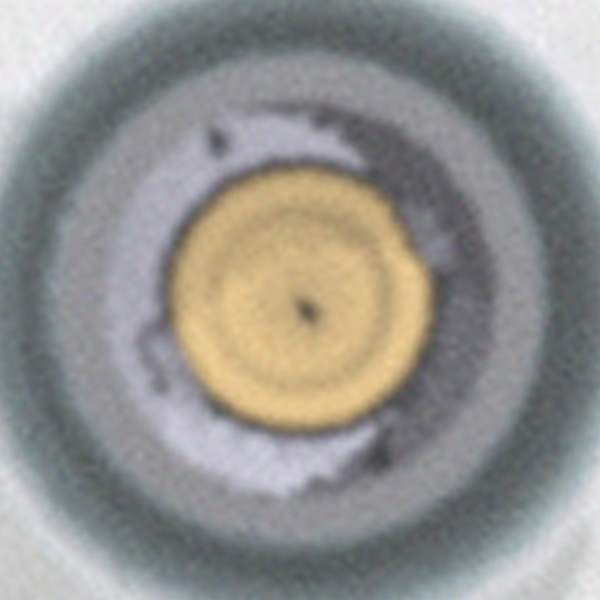

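The clip leaves are at (430,237) and (160,362) in this crop, so the clip axis is at about 26° world and the jaws must close along about 116°/−64°. The plate and the tea light are concentric at (0.551,-0.0245). Next, the tongs.

send_rows([
  [0, 0, 0, 7.7, 24.4, -8, -1],
  [0, 0, 0, 7.7, 24.4, -8, -1],
  [0, 0, 0, 7.7, 24.4, -8, -1],
  [0, 0, 0, 7.7, 24.4, -8, -1],
  [0, 0, 0, 7.7, 24.4, -8, -1],
  [0, 0, 0, 7.7, 24.4, -8, -1],
  [0, 0, 0, 7.7, 24.4, -8, -1],
  [0, 0, 0, 7.7, 24.4, -8, -1],
  [0, 0, 0, 7.7, 24.4, -8, -1],
  [0, 0, 0, 0, 0, 0, -1],
])

```text
time_s: 4.2
eef_pos: [0.505, -0.2431, 0.2446]
eef_rot: [0.002, 0.996, -0.089, 0.002]
wrist_force: [0.2, 0.9, -0.1]
opening: 0.995
grasp_force: 0.0
```

```bash
cat > m4.py <<'E'
from h import *
o,W=grab('wrist'); np.savez('w3.npz',pos=o['eef_pos'],rot=o['eef_rot'],**W); T=wTw(o['eef_pos'],o['eef_rot'])
print(o['eef_pos'])
K=W['mtx']; v,u=np.mgrid[:400,:640]; x=(u-K[0,2])/K[0,0]; y=(v-K[1,2])/K[1,1]; r=np.hypot(x,y)+1e-9; z=W['z_map']
P=np.stack([x/r*np.tan(r)*z,y/r*np.tan(r)*z,z],-1); E=T@W['hand_eye']; P=P@E[:3,:3].T+E[:3,3]
ok=(z>0)&(r<1.2)&(abs(P[...,0]-.502)<.08)&(abs(P[...,1]+.238)<.09)
for lo,hi in((.155,.2),(.172,.19),(.08,.094)):
    b=P[ok&(P[...,2]>lo)&(P[...,2]<hi)]
    if len(b)>5: print(lo,len(b),b[:,2].max(),np.median(b[:,2]),cv2.minAreaRect(b[:,:2].astype(np.float32).copy()))
save(W,'w3.png')
E
python3 m4.py
```

```text
[ 0.50497193 -0.24310343  0.24457963]
0.155 921 0.17958912482202685 0.1767207412005254 ((0.5032889246940613, -0.23765556514263153), (0.057499583810567856, 0.021638695150613785), 80.4922103881836)
0.172 604 0.17958912482202685 0.17759064362201893 ((0.5033612251281738, -0.2376859039068222), (0.0575014166533947, 0.021590204909443855), 80.37187957763672)
0.08 3463 0.09319381248557629 0.0871909246420472 ((0.5035946369171143, -0.2356882095336914), (0.10594217479228973, 0.07442684471607208), 80.64260864257812)
```

View pics/w3.png

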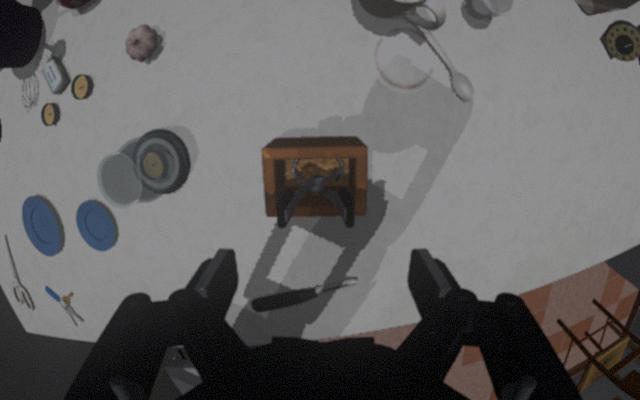

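The handles sit symmetrically between the fingers at (285–350, 205). The tongs are at (0.5033,-0.2377), yaw 80.4°, top at z≈0.18. Descending.

send_rows([
  [0, 0, 0, -2.6, -5, 0, -1],
  [0, 0, 0, 0, 0, 15, -1],
  [0, 0, 0, 0, 0, 15, -1],
  [0, 0, 0, 0, 0, 15, -1],
  [0, 0, 0, 0, 0, 15, -1],
  [0, 0, 0, 0, 0, 15, -1],
  [0, 0, 0, 0, 0, 15, -0.8],
  [0, 0, 0, 0, 0, 12.5, -0.6],
  [0, 0, 0, 0, 0, 0, -0.4],
  [0, 0, 0, 0, 0, 0, -0.3],
])

```text
time_s: 5.25
eef_pos: [0.5021, -0.2338, 0.1396]
eef_rot: [-0.0, 0.996, -0.088, -0.0]
wrist_force: [-0.3, -0.6, -0.6]
opening: 0.651
grasp_force: 3.6
```

send_rows([
  [0, 0, 0, 0, 0, 0, -0.25],
  [0, 0, 0, 0, 0, 0, -0.2],
  [0, 0, 0, 0, 0, 0, -0.15],
  [0, 0, 0, 0, 0, 0, -0.1],
  [0, 0, 0, 0, 0, 0, -0.05],
  [0, 0, 0, 0, 0, 0, 0],
  [0, 0, 0, 0, 0, 0, 0],
  [0, 0, 0, 0, 0, 0, 0],
  [0, 0, 0, 0, 0, 0, 0],
  [0, 0, 0, 0, 0, 0, 0],
])

```text
time_s: 6.25
eef_pos: [0.504, -0.2351, 0.1429]
eef_rot: [0.002, 0.996, -0.088, 0.002]
wrist_force: [-0.9, 0.5, 12.2]
opening: 0.501
grasp_force: 10.9
```

send_rows([
  [0, 0, 0, 0, 0, -2, 0],
  [0, 0, 0, 0, 0, -2, 0.05],
  [0, 0, 0, 0, 0, -3, 0.1],
  [0, 0, 0, 0, 0, -3, 0.15],
  [0, 0, 0, 0, 0, -3, 0.18],
  [0, 0, 0, 0, 0, -5, 0.18],
  [0, 0, 0, 0, 0, -20, 0.18],
  [0, 0, 0, 0, 0, -30, 0.18],
  [0, 0, 0, 0, 0, -30, 0.18],
  [0, 0, 0, 0, 0, -20, 0.18],
])

```text
time_s: 7.25
eef_pos: [0.5027, -0.2341, 0.2605]
eef_rot: [0.001, 0.996, -0.088, 0.001]
wrist_force: [1.0, -0.7, -1.5]
opening: 0.413
grasp_force: 17.9
```

send_rows([
  [0, 0, 0, 1, -20, -25, 0.18],
  [0, 0, 0, 2.5, -45, -15, 0.18],
  [0, 0, 0, 2.5, -45, -10, 0.18],
  [0, 0, 0, 2.5, -45, 0, 0.18],
  [0, 0, 0, 2, -40, 0, 0.18],
  [0, 0, -7.2, 0, -20, 0, 0.18],
  [0, 0, -7.2, 0, 0, 0, 0.18],
  [0, 0, -7.2, 0, 0, 0, 0.18],
  [0, 0, -7.2, 0, 0, 0, 0.18],
  [0, 0, -7.2, 0, 0, 0, 0.18],
])

```text
time_s: 8.25
eef_pos: [0.55, -0.0237, 0.308]
eef_rot: [-0.0, 0.974, 0.227, -0.0]
wrist_force: [-0.8, -0.4, -1.6]
opening: 0.413
grasp_force: 17.9
```

```bash
cat > m5.py <<'E'
from h import *
import sys
o,W=grab('wrist'); T=wTw(o['eef_pos'],o['eef_rot'])
print(o['eef_pos'],R.from_quat(np.roll(o['eef_rot'],-1)).as_matrix().round(4).tolist())
o2,S=grab('side'); o3,Tp=grab('top'); np.savez(sys.argv[1]+'s.npz',**S); np.savez(sys.argv[1]+'w.npz',**W,T=T)
P=pts(S); z=S['z_map']; e=o['eef_pos']
ok=(z>0)&(np.hypot(P[...,0]-e[0],P[...,1]-e[1])<.05)
for lo,hi in((-.16,-.125),(-.125,-.1),(-.1,-.07),(-.07,-.03)):
    b=P[ok&(P[...,2]-e[2]>lo)&(P[...,2]-e[2]<hi)]
    if len(b): print(lo,len(b),b.mean(0).round(4),b.min(0).round(4),b.max(0).round(4))
a=cv2.resize(S['color'][110:290,210:390][...,::-1],(500,500),interpolation=2)
u,v=wproj(W,T,np.array([.551,-.0245,.1])).astype(int); print(u,v)
u=max(u,60);v=max(v,80)
b=cv2.resize(W['color'][v-80:v+120,u-60:u+60][...,::-1],(300,500),interpolation=2)
cv2.imwrite('pics/'+sys.argv[1]+'.png',np.hstack([a,b]))
E
python3 m5.py a1
```

```text
[ 0.55001984 -0.02368755  0.30796551] [[0.897, 0.442, -0.0001], [0.442, -0.897, -0.0], [-0.0001, -0.0, -1.0]]
-0.16 73 [ 0.5501 -0.0273  0.1797] [ 0.5319 -0.0441  0.1748] [ 0.5707 -0.0031  0.1827]
-0.125 172 [ 0.5515 -0.0261  0.1919] [ 0.5322 -0.0456  0.1834] [ 0.5712 -0.0008  0.2077]
-0.1 78 [ 0.5529 -0.025   0.2223] [ 0.5404 -0.0407  0.2086] [ 0.5645 -0.007   0.237 ]
-0.07 129 [ 0.5533 -0.026   0.2581] [ 0.543  -0.0332  0.2382] [ 0.5627 -0.0154  0.277 ]
322 167
```

View pics/a1.png

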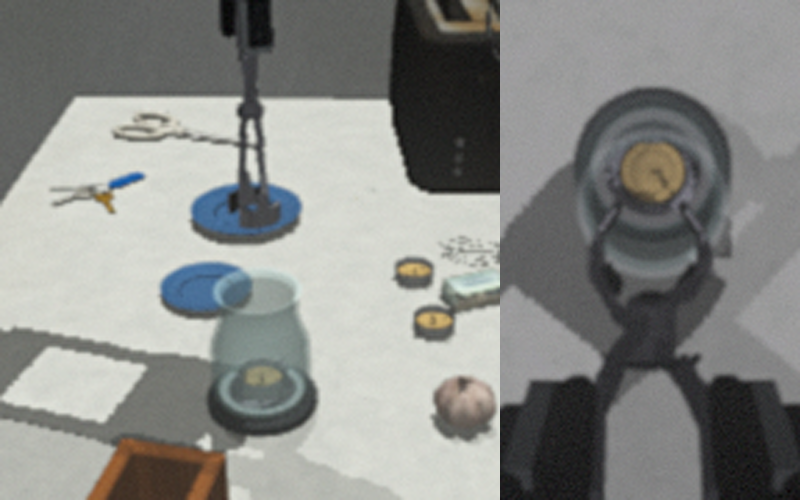

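The tongs hang upright in the gripper. In the wrist crop the cradle's front ends are at about (607,212) and (688,208), and its sides at x≈592 and 712 near y≈272. I'll check those against the projection and the tea light.

```bash
python3 - <<'E'
from h import *
W=dict(np.load('a1w.npz')); T=W['T']
for dz in(.115,.131):
  for tx,ty in((15.5,14),(15.5,-14),(0,21),(0,-21),(-15.5,14),(-15.5,-14)):
    p=T[:3,3]+T[:3,:3]@np.array([tx/1e3,ty/1e3,dz]); print(dz,tx,ty,wproj(W,T,p).round(1))
print('obs front (304.3,171.8) (337.5,170.2) sides u 298.8,346.8 at v~196')
(u,v),r=yellow(W,(300,135,345,190)); print('tl',u,v,r,wray(W,T,u,v,.028))
g=cv2.cvtColor(W['color'],cv2.COLOR_RGB2GRAY)
for v in(175,180,185,190,195,200,205): print(v,''.join('#' if x<55 else '+' if x<80 else '.' for x in g[v,285:360]))
E
```

```text
0.115 15.5 14 [338.  173.6]
0.115 15.5 -14 [305.2 173.6]
0.115 0 21 [345.8 190.9]
0.115 0 -21 [297.5 190.9]
0.115 -15.5 14 [337.5 207.7]
0.115 -15.5 -14 [305.8 207.7]
0.131 15.5 14 [337.1 169.4]
0.131 15.5 -14 [306.2 169.4]
0.131 0 21 [344.5 185.9]
0.131 0 -21 [298.8 185.9]
0.131 -15.5 14 [336.7 201.8]
0.131 -15.5 -14 [306.7 201.8]
obs front (304.3,171.8) (337.5,170.2) sides u 298.8,346.8 at v~196
tl 322.6836853027344 154.96939086914062 12.359461784362793 [ 0.55217186 -0.02386882  0.028     ]
175 ...............+++...+#+++........................++++..+++++..............
180 ...............++++++++++++++++++++++++++++++++++++++++#++.................
185 .............++++++....++++++++++++++++++++++++++++++..++++++..............
190 ............+++#+++.....................................+#++++.............
195 ............++########+............................+#####++++..............
200 .............+++##########+....................++########+++++++++.........
205 .................++##++++....+++####################++++++++++++...........
```

The projection matches to within about 1 mm. I'll shift (1,1) mm and go down through the neck squeezed, to tip height of about 40 mm.

send_rows([
  [0, 0, 0, 1, 1, 5, 0.18],
  [0, 0, 0, 0, 0, 17, 0.18],
  [0, 0, 0, 0, 0, 17, 0.18],
  [0, 0, 0, 0, 0, 17, 0.18],
  [0, 0, 0, 0, 0, 17, 0.18],
  [0, 0, 0, 0, 0, 17, 0.18],
  [0, 0, 0, 0, 0, 17, 0.18],
  [0, 0, 0, 0, 0, 16, 0.18],
  [0, 0, 0, 0, 0, 12, 0.18],
  [0, 0, 0, 0, 0, 0, 0.18],
])

```text
time_s: 9.4
eef_pos: [0.5501, -0.0241, 0.1706]
eef_rot: [-0.001, 0.975, 0.224, -0.002]
wrist_force: [-1.0, -0.3, -1.2]
opening: 0.414
grasp_force: 17.9
```

send_rows([
  [0, 0, 0, 0, 0, 0, 0.12],
  [0, 0, 0, 0, 0, 0, 0.06],
  [0, 0, 0, 0, 0, 0, 0],
  [0, 0, 0, 0, 0, 0, -0.06],
  [0, 0, 0, 0, 0, 0, -0.1],
  [0, 0, 0, 0, 0, 0, -0.14],
  [0, 0, 0, 0, 0, 0, -0.18],
  [0, 0, 0, 0, 0, 0, -0.18],
  [0, 0, 0, 0, 0, 0, -0.18],
  [0, 0, 0, 0, 0, 0, -0.18],
])

```text
time_s: 10.4
eef_pos: [0.5514, -0.0244, 0.1727]
eef_rot: [-0.0, 0.975, 0.224, -0.0]
wrist_force: [-0.3, 0.3, -1.0]
opening: 0.594
grasp_force: 5.3
```

```bash
sed -i 's/\[110:290,210:390\]/[170:290,240:360]/' m5.py; python3 m5.py a2
```

```text
[ 0.55143953 -0.02438101  0.17274982] [[0.8995, 0.437, -0.0001], [0.437, -0.8995, 0.0], [-0.0001, -0.0, -1.0]]
-0.16 490 [ 0.5558 -0.0545  0.0287] [ 0.509  -0.0692  0.0128] [ 0.5954 -0.0084  0.0477]
-0.125 397 [ 0.5556 -0.0534  0.0614] [ 0.5138 -0.0655  0.0479] [0.5919 0.0109 0.0727]
-0.1 580 [ 0.553  -0.0348  0.0878] [ 0.5164 -0.0606  0.0728] [0.5876 0.0098 0.1027]
-0.07 342 [ 0.5531 -0.0266  0.1133] [ 0.5178 -0.059   0.1028] [0.5857 0.007  0.1425]
321 208
```

View pics/a2.png

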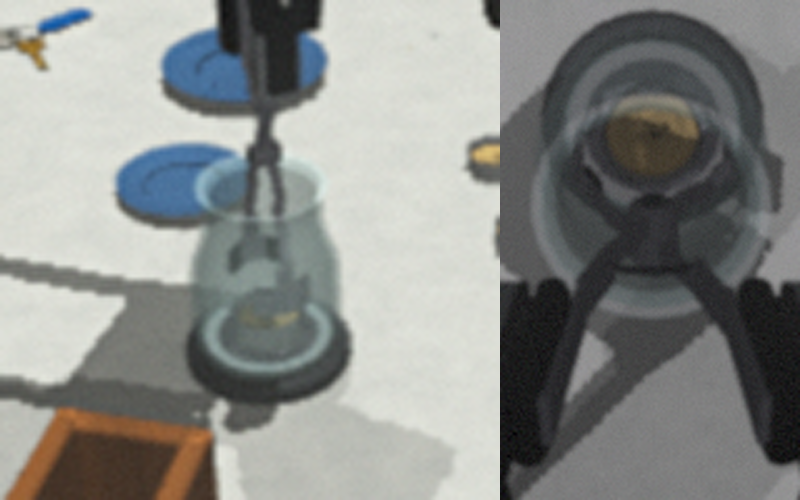

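The jaws are open in the belly around and above the tea light, with the leaves clear. Lowering 22 mm.

send_rows([
  [0, 0, 0, 0, 0, 3, -0.18],
  [0, 0, 0, 0, 0, 3, -0.18],
  [0, 0, 0, 0, 0, 3, -0.18],
  [0, 0, 0, 0, 0, 3, -0.18],
  [0, 0, 0, 0, 0, 3, -0.18],
  [0, 0, 0, 0, 0, 3, -0.18],
  [0, 0, 0, 0, 0, 2, -0.18],
  [0, 0, 0, 0, 0, 2, -0.18],
  [0, 0, 0, 0, 0, 0, -0.18],
  [0, 0, 0, 0, 0, 0, -0.18],
])

```text
time_s: 11.55
eef_pos: [0.5515, -0.0244, 0.1508]
eef_rot: [0.0, 0.975, 0.224, 0.0]
wrist_force: [0.3, 0.2, -0.7]
opening: 0.596
grasp_force: 5.3
```

send_rows([
  [0, 0, 0, 0, 0, 0, -0.14],
  [0, 0, 0, 0, 0, 0, -0.1],
  [0, 0, 0, 0, 0, 0, -0.06],
  [0, 0, 0, 0, 0, 0, -0.02],
  [0, 0, 0, 0, 0, 0, 0],
  [0, 0, 0, 0, 0, 0, 0.02],
  [0, 0, 0, 0, 0, 0, 0.03],
  [0, 0, 0, 0, 0, 0, 0.04],
  [0, 0, 0, 0, 0, 0, 0.04],
  [0, 0, 0, 0, 0, 0, 0.04],
])

```text
time_s: 12.55
eef_pos: [0.5514, -0.0244, 0.1508]
eef_rot: [-0.0, 0.975, 0.224, -0.0]
wrist_force: [-0.4, 0.4, -1.1]
opening: 0.489
grasp_force: 9.0
```

send_rows([
  [0, 0, 0, 0, 0, 0, 0.05],
  [0, 0, 0, 0, 0, 0, 0.05],
  [0, 0, 0, 0, 0, 0, 0.06],
  [0, 0, 0, 0, 0, 0, 0.06],
  [0, 0, 0, 0, 0, 0, 0.07],
  [0, 0, 0, 0, 0, 0, 0.07],
  [0, 0, 0, 0, 0, 0, 0.08],
  [0, 0, 0, 0, 0, 0, 0.08],
  [0, 0, 0, 0, 0, 0, 0.08],
  [0, 0, 0, 0, 0, 0, 0.08],
])

```text
time_s: 13.55
eef_pos: [0.5513, -0.0243, 0.1507]
eef_rot: [-0.0, 0.975, 0.224, -0.0]
wrist_force: [-1.4, 1.6, -1.4]
opening: 0.46
grasp_force: 12.6
```

send_rows([
  [0, 0, 0, 0, 0, 0, 0.09],
  [0, 0, 0, 0, 0, 0, 0.09],
  [0, 0, 0, 0, 0, 0, 0.1],
  [0, 0, 0, 0, 0, 0, 0.1],
  [0, 0, 0, 0, 0, 0, 0.1],
  [0, 0, 0, 0, 0, 0, 0.1],
  [0, 0, 0, 0, 0, 0, 0.1],
  [0, 0, 0, 0, 0, 0, 0.1],
  [0, 0, 0, 0, 0, 0, 0.1],
  [0, 0, 0, 0, 0, 0, 0.1],
])

```text
time_s: 14.55
eef_pos: [0.5514, -0.0244, 0.1508]
eef_rot: [0.0, 0.975, 0.224, -0.0]
wrist_force: [-1.7, -0.1, -0.5]
opening: 0.453
grasp_force: 16.5
```

send_rows([
  [0, 0, 0, 0, 0, 0, 0.11],
  [0, 0, 0, 0, 0, 0, 0.11],
  [0, 0, 0, 0, 0, 0, 0.12],
  [0, 0, 0, 0, 0, 0, 0.12],
  [0, 0, 0, 0, 0, 0, 0.13],
  [0, 0, 0, 0, 0, 0, 0.13],
  [0, 0, 0, 0, 0, 0, 0.13],
  [0, 0, 0, 0, 0, 0, 0.13],
  [0, 0, 0, 0, 0, 0, 0.13],
  [0, 0, 0, 0, 0, 0, 0.13],
])

```text
time_s: 15.55
eef_pos: [0.5515, -0.0244, 0.1509]
eef_rot: [0.0, 0.975, 0.224, 0.0]
wrist_force: [-2.8, 1.0, 3.9]
opening: 0.446
grasp_force: 30.2
```

send_rows([
  [0, 0, 0, 0, 0, 0, 0.135],
  [0, 0, 0, 0, 0, 0, 0.135],
  [0, 0, 0, 0, 0, -0.5, 0.135],
  [0, 0, 0, 0, 0, -0.5, 0.135],
  [0, 0, 0, 0, 0, -1, 0.135],
  [0, 0, 0, 0, 0, -1, 0.135],
  [0, 0, 0, 0, 0, -1, 0.135],
  [0, 0, 0, 0, 0, -2, 0.135],
  [0, 0, 0, 0, 0, -2, 0.135],
  [0, 0, 0, 0, 0, -2, 0.135],
])

```text
time_s: 16.55
eef_pos: [0.5517, -0.0245, 0.1616]
eef_rot: [0.0, 0.975, 0.224, 0.0]
wrist_force: [-1.9, -0.1, -3.7]
opening: 0.443
grasp_force: 31.5
```

send_rows([
  [0, 0, 0, 0, 0, -5, 0.135],
  [0, 0, 0, 0, 0, -10, 0.135],
  [0, 0, 0, 0, 0, -10, 0.135],
  [0, 0, 0, 0, 0, -10, 0.135],
  [0, 0, 0, 0, 0, -12, 0.135],
  [0, 0, 0, 0, 0, -12, 0.135],
  [0, 0, 0, 0, 0, -15, 0.135],
  [0, 0, 0, 0, 0, -18, 0.135],
  [0, 0, 0, 0, 0, -15, 0.135],
  [0, 0, 0, 0, 0, -8, 0.135],
])

```text
time_s: 17.55
eef_pos: [0.5522, -0.0245, 0.2781]
eef_rot: [0.001, 0.975, 0.224, 0.001]
wrist_force: [0.9, -0.6, -1.4]
opening: 0.437
grasp_force: 31.9
```

```bash
sed -i 's/\[170:290,240:360\]/[120:280,230:390]/' m5.py; python3 m5.py a3
```

```text
[ 0.5521978  -0.02454104  0.27814099] [[0.8994, 0.437, 0.0027], [0.437, -0.8994, -0.0007], [0.0022, 0.0018, -1.0]]
-0.16 83 [ 0.5533 -0.0313  0.1499] [ 0.5359 -0.0471  0.144 ] [ 0.5745 -0.0045  0.153 ]
-0.125 209 [ 0.5538 -0.0267  0.1618] [ 0.535  -0.0478  0.1533] [ 0.5747 -0.0016  0.1777]
-0.1 75 [ 0.5561 -0.0273  0.1933] [ 0.5433 -0.0436  0.1782] [ 0.5677 -0.0046  0.2077]
-0.07 124 [ 0.5558 -0.0274  0.229 ] [ 0.5455 -0.0373  0.2083] [ 0.5641 -0.0152  0.2481]
320 175
```

View pics/a3.png

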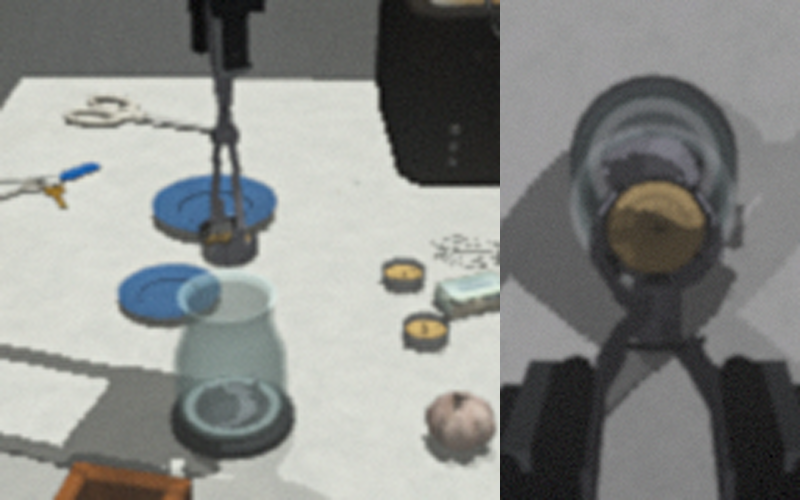

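The tea light is held in the jaws, clear of the lantern, whose plate now shows empty. I'll get the rest by numbers: where the tea light sits in the tool frame, and the saucer centre from two wrist positions.

```bash
cat > m6.py <<'E'
from h import *
W=dict(np.load('a3w.npz')); T=W['T']; S=dict(np.load('a3s.npz'))
h=cv2.cvtColor(W['color'],cv2.COLOR_RGB2HSV); m=np.zeros((400,640),np.uint8)
k=((h[...,0]>8)&(h[...,0]<35)&(h[...,1]>80)); m[150:225,295:350]=k[150:225,295:350]
ct=max(cv2.findContours(m,0,1)[0],key=cv2.contourArea); (u,v),r=cv2.minEnclosingCircle(ct); print('tl px',u,v,r)
for d in(.118,.121,.124):
    p=wray(W,T,u,v,T[2,3]-d); print(d,((p-T[:3,3])@T[:3,:3]*1e3).round(1), 'radius', np.linalg.norm(wray(W,T,u+r,v,T[2,3]-d)-p).round(4))
g=S['z_map']; P=pts(S); ok=(g>0)&(np.hypot(P[...,0]-T[0,3],P[...,1]-T[1,3])<.04)&(P[...,2]<T[2,3]-.1)&(P[...,2]>.12)
print('side lowest z',np.sort(P[ok][:,2])[:8].round(4))
def saucer(W,T):
    h=cv2.cvtColor(W['color'],cv2.COLOR_RGB2HSV); b=((h[...,0]>98)&(h[...,0]<122)&(h[...,1]>110)).astype(np.uint8)
    for ct in cv2.findContours(b,0,1)[0]:
        if cv2.contourArea(ct)>800:
            w=np.array([wray(W,T,*p,.012)[:2] for p in ct[:,0].astype(float)]).astype(np.float32)
            e=cv2.fitEllipse(w); print('  ',np.round(e[0],4),np.round(e[1],4))
if __name__=='__main__':
    for f in('w1','w2','a1w','a3w'):
        X=dict(np.load(f+'.npz')); TT=X['T'] if 'T' in X else wTw(X['pos'],X['rot']); print(f); saucer(X,TT)
E
python3 m6.py
```

```text
tl px 322.5 183.5 18.560810089111328
0.118 [  5.8   0.7 118. ] radius 0.0162
0.121 [  5.    0.7 121. ] radius 0.0164
0.124 [  4.2   0.8 124. ] radius 0.0166
side lowest z [0.144  0.1441 0.1444 0.1445 0.1445 0.145  0.145  0.145 ]
w1
w2
   [0.4722 0.1403] [0.0666 0.0775]
   [0.4922 0.294 ] [0.0901 0.1064]
a1w
a3w
   [0.502  0.2848] [0.0649 0.0801]
```

send_rows([
  [0, 0, 0, 4, -14, 0, 0.135],
  [0, 0, 0, 8, -28, 0, 0.135],
  [0, 0, 0, 11, -40, 0, 0.135],
  [0, 0, 0, 12, -44, 0, 0.135],
  [0, 0, 0, 12, -44, 0, 0.135],
  [0, 0, 0, 12, -44, 0, 0.135],
  [0, 0, 0, 12, -42, 0, 0.135],
  [0, 0, 0, 9, -32, 0, 0.135],
  [0, 0, 0, 6, -20, 0, 0.135],
  [0, 0, 0, 3, -8, 0, 0.135],
])

```text
time_s: 18.7
eef_pos: [0.4914, 0.3013, 0.2745]
eef_rot: [-0.0, 0.974, 0.226, -0.001]
wrist_force: [-0.5, -0.5, -1.8]
opening: 0.439
grasp_force: 31.9
```

```bash
cat > m7.py <<'E'
from h import *
o,W=grab('wrist'); T=wTw(o['eef_pos'],o['eef_rot']); print(T[:3,3],o['grasp_force'],o['opening']); np.savez('a4w.npz',**W,T=T)
o,Tp=grab('top'); np.savez('t4.npz',**Tp)
h=cv2.cvtColor(W['color'],cv2.COLOR_RGB2HSV); b=((h[...,0]>95)&(h[...,0]<125)&(h[...,1]>90)&(h[...,2]>25)).astype(np.uint8)
cs=[c for c in cv2.findContours(b,0,1)[0] if cv2.contourArea(c)>300]
for c in cs:
    hull=cv2.convexHull(c)[:,0].astype(float); w=np.array([wray(W,T,*p,.013)[:2] for p in hull]).astype(np.float32)
    print(len(c),cv2.boundingRect(c),'circ',cv2.minEnclosingCircle(w)); 
    if len(w)>5: print('  ell',cv2.fitEllipse(w))
k=((h[...,0]>8)&(h[...,0]<35)&(h[...,1]>80)).astype(np.uint8); m=np.zeros_like(k); m[150:225,295:350]=k[150:225,295:350]
ct=max(cv2.findContours(m,0,1)[0],key=cv2.contourArea); (u,v),r=cv2.minEnclosingCircle(ct); p=wray(W,T,u,v,T[2,3]-.12); print('tl',p,((p-T[:3,3])@T[:3,:3]*1e3).round(1))
K=W['mtx']; v,u=np.mgrid[:400,:640]; x=(u-K[0,2])/K[0,0]; y=(v-K[1,2])/K[1,1]; r=np.hypot(x,y)+1e-9; z=W['z_map']
P=np.stack([x/r*np.tan(r)*z,y/r*np.tan(r)*z,z],-1); E=T@W['hand_eye']; P=P@E[:3,:3].T+E[:3,3]
q=P[(b>0)&(np.hypot(P[...,0]-.498,P[...,1]-.3)<.08)&(z>0)]; print('z blue',np.percentile(q[:,2],[5,25,50,75,95]).round(4))
c=q[np.hypot(q[:,0]-.498,q[:,1]-.3)<.025]; print('mid z',np.median(c[:,2]),len(c))
E
python3 m7.py
```

```text
[0.49144478 0.30129582 0.27454473] 31.879014372825623 0.4391405249713649
155 (388, 186, 57, 56) circ ((0.47963881492614746, 0.14315254986286163), 0.043148066848516464)
  ell ((0.47953325510025024, 0.14307017624378204), (0.08507871627807617, 0.08575057238340378), 169.30552673339844)
292 (282, 109, 90, 80) circ ((0.4996204078197479, 0.29932451248168945), 0.06005915254354477)
  ell ((0.4999871850013733, 0.29925230145454407), (0.11834447085857391, 0.11929275095462799), 31.493831634521484)
tl [0.49967511 0.30315507 0.15454473] [  8.5   2.1 120. ]
z blue [0.0037 0.005  0.0091 0.0114 0.0135]
mid z 0.0045503348818267675 906
```

```bash
python3 - <<'E'
from h import *
for f in('a3w','a4w'):
    W=dict(np.load(f+'.npz')); h=cv2.cvtColor(W['color'],cv2.COLOR_RGB2HSV); k=(h[...,0]>8)&(h[...,0]<35)&(h[...,1]>80)
    print(f)
    for v in range(152,216,4): print(v,''.join('#' if x else '.' for x in k[v,290:355]))
T=np.load('a4w.npz')['T']
E
python3 - <<'E'
import sys; sys.path.insert(0,'.')
from h import *
Tp=dict(np.load('t4.npz')); P=pts(Tp); h=cv2.cvtColor(Tp['color'],cv2.COLOR_RGB2HSV)
k=(h[...,0]>8)&(h[...,0]<35)&(h[...,1]>80)&(np.hypot(P[...,0]-.499,P[...,1]-.3)<.06)
print(k.sum(),P[k].mean(0) if k.any() else '')
E
```

```text
a3w
152 .................................................................
156 .................................................................
160 .................................................................
164 .................................................................
168 ...........................###########...........................
172 ...................###########################...................
176 ................#################################................
180 ...............#.#.##.......#....##################..............
184 ...............####..###............#....##########..............
188 ................#.......#.#..........##..........................
192 ................###.####.##...............#......................
196 ...................#######......#.....##.##.#....................
200 ......................#.#..#.....#...#..#........................
204 .................................................................
208 .................................................................
212 ..........................................
[... 486 characters left out ...]
###############................
180 ................#..##.#...............#############..............
184 .................#.....................#...#.#######.............
188 ..............................................#..................
192 ...............####..##.#........#...............................
196 ..................########..#....#.#.............................
200 ......................###....#.....#....#........................
204 .................................................................
208 .................................................................
212 .................................................................
147 [0.48629813 0.29528782 0.17519944]
```

send_rows([
  [0, 0, 0, 1.8, 4.7, 5, 0.135],
  [0, 0, 0, 0, 0, 15, 0.135],
  [0, 0, 0, 0, 0, 18, 0.135],
  [0, 0, 0, 0, 0, 20, 0.135],
  [0, 0, 0, 0, 0, 20, 0.135],
  [0, 0, 0, 0, 0, 18, 0.135],
  [0, 0, 0, 0, 0, 14, 0.135],
  [0, 0, 0, 0, 0, 10, 0.135],
  [0, 0, 0, 0, 0, 5, 0.135],
  [0, 0, 0, 0, 0, 2, 0.135],
])

```text
time_s: 19.8
eef_pos: [0.4971, 0.2951, 0.1484]
eef_rot: [0.0, 0.975, 0.224, -0.0]
wrist_force: [-0.2, -0.8, -0.2]
opening: 0.441
grasp_force: 31.9
```

send_rows([
  [0, 0, 0, 0, 0, 1, 0.135],
  [0, 0, 0, 0, 0, 1, 0.135],
  [0, 0, 0, 0, 0, 1, 0.135],
  [0, 0, 0, 0, 0, 1, 0.135],
  [0, 0, 0, 0, 0, 0, 0.135],
  [0, 0, 0, 0, 0, 0, 0.135],
  [0, 0, 0, 0, 0, 0, 0.135],
  [0, 0, 0, 0, 0, 0, 0.135],
  [0, 0, 0, 0, 0, 0, 0.135],
  [0, 0, 0, 0, 0, 0, 0.135],
])

```text
time_s: 20.8
eef_pos: [0.4971, 0.2953, 0.1448]
eef_rot: [-0.0, 0.975, 0.224, 0.0]
wrist_force: [-0.4, 0.1, -1.5]
opening: 0.438
grasp_force: 31.9
```

send_rows([
  [0, 0, 0, 0, -2, 0, 0.135],
  [0, 0, 0, 0, 0, 0.5, 0.135],
  [0, 0, 0, 0, 0, 0.5, 0.135],
  [0, 0, 0, 0, 0, 0.5, 0.135],
  [0, 0, 0, 0, 0, 0.5, 0.135],
  [0, 0, 0, 0, 0, 0.5, 0.135],
  [0, 0, 0, 0, 0, 0, 0.135],
  [0, 0, 0, 0, 0, 0, 0.135],
  [0, 0, 0, 0, 0, 0, 0.135],
  [0, 0, 0, 0, 0, 0, 0.135],
])

```text
time_s: 21.8
eef_pos: [0.4964, 0.2972, 0.1426]
eef_rot: [-0.0, 0.975, 0.224, 0.0]
wrist_force: [-1.3, -0.3, 3.8]
opening: 0.441
grasp_force: 32.6
```

Contact with about 5 N at TCP z≈0.142, which is the expected set-down height. Opening slowly.

send_rows([
  [0, 0, 0, 0, 0, 0, 0.12],
  [0, 0, 0, 0, 0, 0, 0.1],
  [0, 0, 0, 0, 0, 0, 0.08],
  [0, 0, 0, 0, 0, 0, 0.06],
  [0, 0, 0, 0, 0, 0, 0.02],
  [0, 0, 0, 0, 0, 0, -0.04],
  [0, 0, 0, 0, 0, 0, -0.1],
  [0, 0, 0, 0, 0, 0, -0.16],
  [0, 0, 0, 0, 0, 0, -0.18],
  [0, 0, 0, 0, 0, 0, -0.18],
])

```text
time_s: 22.8
eef_pos: [0.4962, 0.2971, 0.1423]
eef_rot: [-0.0, 0.975, 0.224, 0.0]
wrist_force: [-0.2, -0.1, -1.3]
opening: 0.588
grasp_force: 5.3
```

send_rows([
  [0, 0, 0, 0, 0, -2, -0.18],
  [0, 0, 0, 0, 0, -4, -0.18],
  [0, 0, 0, 0, 0, -6, -0.18],
  [0, 0, 0, 0, 0, -10, -0.18],
  [0, 0, 0, 0, 0, -15, -0.18],
  [0, 0, 0, 0, 0, -20, -0.17],
  [0, 0, 0, 0, 0, -25, -0.14],
  [0, 0, 0, 0, 0, -25, -0.1],
  [0, 0, 0, 0, 0, -20, -0.05],
  [0, 0, 0, 0, 0, -10, 0],
])

```text
time_s: 23.8
eef_pos: [0.4973, 0.2975, 0.2831]
eef_rot: [-0.0, 0.975, 0.224, 0.002]
wrist_force: [0.6, -0.0, -1.5]
opening: 0.503
grasp_force: 8.1
```

```bash
cat > m8.py <<'E'
from h import *
o,W=grab('wrist'); T=wTw(o['eef_pos'],o['eef_rot']); print(T[:3,3],o['grasp_force'],o['opening']); np.savez('a5w.npz',**W,T=T)
h=cv2.cvtColor(W['color'],cv2.COLOR_RGB2HSV)
u,v=wproj(W,T,np.array([.5,.299,.02])).astype(int); print(u,v)
m=np.zeros((400,640),np.uint8); k=((h[...,0]>8)&(h[...,0]<35)&(h[...,1]>70)); m[v-35:v+35,u-35:u+35]=k[v-35:v+35,u-35:u+35]
m=cv2.morphologyEx(m,cv2.MORPH_CLOSE,np.ones((5,5)))
ct=max(cv2.findContours(m,0,1)[0],key=cv2.contourArea); (u,v),r=cv2.minEnclosingCircle(ct); print('tl',u,v,r,wray(W,T,u,v,.018),cv2.boundingRect(ct))
b=((h[...,0]>95)&(h[...,0]<125)&(h[...,1]>90)&(h[...,2]>25)).astype(np.uint8)
for c in cv2.findContours(b,0,1)[0]:
    if cv2.contourArea(c)>800:
        w=np.array([wray(W,T,*p,.013)[:2] for p in cv2.convexHull(c)[:,0].astype(float)]).astype(np.float32); print('saucer',cv2.minEnclosingCircle(w))
o,Tp=grab('top'); P=pts(Tp); h=cv2.cvtColor(Tp['color'],cv2.COLOR_RGB2HSV)
k=(h[...,0]>8)&(h[...,0]<35)&(h[...,1]>80)&(np.hypot(P[...,0]-.499,P[...,1]-.3)<.06)&(P[...,2]<.06)
print('top',k.sum(),P[k].mean(0) if k.any() else '')
E
python3 m8.py
```

```text
[0.49726398 0.29751831 0.28312686] 8.130739331245422 0.5026335163768225
321 157
tl 322.0 159.0 13.000100135803223 [0.49774998 0.29738321 0.018     ] (310, 147, 25, 25)
saucer ((0.4795195758342743, 0.14308246970176697), 0.043249595910310745)
saucer ((0.49925222992897034, 0.2989634871482849), 0.06057005003094673)
top 143 [0.49417414 0.29501487 0.01207637]
```

The tea light stands at (0.498,0.297) against a saucer centre of (0.499,0.299), and its outline is round, so it is upright. Returning the tongs to the stand.

send_rows([
  [0, 0, 0, -5.7, 12, 0, 0],
  [0, 0, 0, -13.2, 28, 0, 0],
  [0, 0, 0, -18.9, 40, 0, 0],
  [0, 0, 0, -20.8, 44, 0, 0],
  [0, 0, 0, -20.8, 44, 0, 0],
  [0, 0, 0, -20.8, 44, 0, 0],
  [0, 0, 0, -20.8, 44, 0, 0],
  [0, 0, 0, -20.8, 44, 0, 0],
  [0, 0, 0, -20.8, 44, 0, 0],
  [0, 0, 0, -20.8, 44, 0, 0],
])

```text
time_s: 24.9
eef_pos: [0.4991, -0.1343, 0.2778]
eef_rot: [-0.001, 0.975, 0.224, -0.001]
wrist_force: [1.0, 0.1, -0.9]
opening: 0.502
grasp_force: 8.0
```

send_rows([
  [0, 0, 0, -18.9, 40, 0, 0],
  [0, 0, 0, -14.2, 30, 0, 0],
  [0, 0, 0, -8, 17, 0, 0],
  [0, 0, 0, -3.2, 6.7, 0, 0],
  [0, 0, 7.1, 0, 0, 0, 0],
  [0, 0, 7.1, 0, 0, 0, 0],
  [0, 0, 7.1, 0, 0, 0, 0],
  [0, 0, 7.1, 0, 0, 0, 0],
  [0, 0, 7.1, 0, 0, 0, 0],
  [0, 0, 0, 0, 0, 0, 0],
])

```text
time_s: 25.9
eef_pos: [0.5018, -0.2341, 0.2788]
eef_rot: [-0.001, 0.997, -0.083, -0.0]
wrist_force: [0.6, 0.2, -1.4]
opening: 0.502
grasp_force: 8.1
```

```bash
cat > m9.py <<'E'
from h import *
o,W=grab('wrist'); T=wTw(o['eef_pos'],o['eef_rot']); print(T[:3,3],np.degrees(np.arctan2(T[1,0],T[0,0])),o['grasp_force'],o['opening'])
K=W['mtx']; v,u=np.mgrid[:400,:640]; x=(u-K[0,2])/K[0,0]; y=(v-K[1,2])/K[1,1]; r=np.hypot(x,y)+1e-9; z=W['z_map']
P=np.stack([x/r*np.tan(r)*z,y/r*np.tan(r)*z,z],-1); E=T@W['hand_eye']; P=P@E[:3,:3].T+E[:3,3]
near=(z>0)&(r<1.2)&(abs(P[...,0]-.503)<.09)&(abs(P[...,1]+.238)<.1)
for lo,hi in((.08,.094),(T[2,3]-.14,T[2,3]-.105),(.155,.19)):
    b=P[near&(P[...,2]>lo)&(P[...,2]<hi)]
    if len(b)>5: print(round(lo,3),len(b),b[:,2].max().round(4),b[:,2].min().round(4),cv2.minAreaRect(b[:,:2].astype(np.float32).copy()))
E
python3 m9.py
```

```text
[ 0.50175631 -0.23408973  0.27876911] -9.552640091454203 8.068597465753555 0.5020076929365052
0.08 3005 0.0896 0.08 ((0.5036761164665222, -0.23587942123413086), (0.10653118044137955, 0.07380829006433487), 80.52528381347656)
0.139 296 0.1729 0.1475 ((0.5038401484489441, -0.23383963108062744), (0.04836220294237137, 0.030849384143948555), 80.248779296875)
0.155 318 0.1896 0.155 ((0.5078861713409424, -0.23381654918193817), (0.0296668391674757, 0.048260368406772614), 4.215836048126221)
```

send_rows([
  [0, 0, 0, 0, 2, 5, 0],
  [0, 0, 0, 0, 0, 15, 0],
  [0, 0, 0, 0, 0, 18, 0],
  [0, 0, 0, 0, 0, 20, 0],
  [0, 0, 0, 0, 0, 20, 0],
  [0, 0, 0, 0, 0, 18, 0],
  [0, 0, 0, 0, 0, 15, 0],
  [0, 0, 0, 0, 0, 12, -0.05],
  [0, 0, 0, 0, 0, 6, -0.1],
  [0, 0, 0, 0, 0, 2, -0.14],
])

```text
time_s: 26.95
eef_pos: [0.5013, -0.2375, 0.1475]
eef_rot: [-0.0, 0.997, -0.083, -0.0]
wrist_force: [-0.5, 0.3, -1.1]
opening: 0.571
grasp_force: 5.9
```

send_rows([
  [0, 0, 0, 0, 0, 1, -0.16],
  [0, 0, 0, 0, 0, 1, -0.18],
  [0, 0, 0, 0, 0, 1, -0.18],
  [0, 0, 0, 0, 0, 1, -0.18],
  [0, 0, 0, 0, 0, 1, -0.18],
  [0, 0, 0, 0, 0, 0, -0.18],
  [0, 0, 0, 0, 0, 0, -0.18],
  [0, 0, 0, 0, 0, 0, -0.18],
  [0, 0, 0, 0, 0, 0, -0.18],
  [0, 0, 0, 0, 0, 0, -0.18],
])

```text
time_s: 27.95
eef_pos: [0.5016, -0.2377, 0.1433]
eef_rot: [0.0, 0.997, -0.084, 0.0]
wrist_force: [-0.7, 0.3, -0.4]
opening: 0.593
grasp_force: 5.3
```

send_rows([
  [0, 0, 0, 0, 0, 0.5, -0.18],
  [0, 0, 0, 0, 0, 0.5, -0.18],
  [0, 0, 0, 0, 0, 0.5, -0.18],
  [0, 0, 0, 0, 0, 0.5, -0.18],
  [0, 0, 0, 0, 0, 0, -0.18],
  [0, 0, 0, 0, 0, 0, -0.18],
  [0, 0, 0, 0, 0, 0, -0.18],
  [0, 0, 0, 0, 0, 0, -0.18],
  [0, 0, 0, 0, 0, 0, -0.18],
  [0, 0, 0, 0, 0, 0, -0.18],
])

```text
time_s: 28.95
eef_pos: [0.5016, -0.2376, 0.1413]
eef_rot: [-0.0, 0.997, -0.084, 0.0]
wrist_force: [0.2, 0.4, -0.7]
opening: 0.589
grasp_force: 5.3
```

send_rows([
  [0, 0, 0, 0, 0, 0.5, -0.18],
  [0, 0, 0, 0, 0, 0.5, -0.18],
  [0, 0, 0, 0, 0, 0.5, -0.18],
  [0, 0, 0, 0, 0, 0.5, -0.18],
  [0, 0, 0, 0, 0, 0, -0.18],
  [0, 0, 0, 0, 0, 0, -0.18],
  [0, 0, 0, 0, 0, 0, -0.18],
  [0, 0, 0, 0, 0, 0, -0.18],
  [0, 0, 0, 0, 0, 0, -0.18],
  [0, 0, 0, 0, 0, 0, -0.18],
])

```text
time_s: 29.95
eef_pos: [0.502, -0.2379, 0.1399]
eef_rot: [0.0, 0.997, -0.084, 0.0]
wrist_force: [-0.5, 1.5, 6.2]
opening: 0.59
grasp_force: 6.5
```

Floor contact. Releasing and rising.

send_rows([
  [0, 0, 0, 0, 0, 0, -0.24],
  [0, 0, 0, 0, 0, 0, -0.3],
  [0, 0, 0, 0, 0, 0, -0.4],
  [0, 0, 0, 0, 0, 0, -0.6],
  [0, 0, 0, 0, 0, 0, -0.8],
  [0, 0, 0, 0, 0, 0, -1],
  [0, 0, 0, 0, 0, 0, -1],
  [0, 0, 0, 0, 0, 0, -1],
  [0, 0, 0, 0, 0, 0, -1],
  [0, 0, 0, 0, 0, 0, -1],
])

```text
time_s: 30.95
eef_pos: [0.5016, -0.2376, 0.1393]
eef_rot: [0.0, 0.997, -0.084, 0.0]
wrist_force: [-0.1, 0.4, 0.4]
opening: 0.999
grasp_force: 0.0
```

send_rows([
  [0, 0, 0, 0, 0, -5, -1],
  [0, 0, 0, 0, 0, -10, -1],
  [0, 0, 0, 0, 0, -15, -1],
  [0, 0, 0, 0, 0, -20, -1],
  [0, 0, 0, 0, 0, -20, -1],
  [0, 0, 0, 0, 0, -20, -1],
  [0, 0, 0, 0, 0, -15, -1],
  [0, 0, 0, 0, 0, -5, -1],
  [0, 0, 0, 0, 0, 0, -1],
  [0, 0, 0, 0, 0, 0, -1],
])

```text
time_s: 31.95
eef_pos: [0.5012, -0.2374, 0.2485]
eef_rot: [-0.0, 0.996, -0.084, -0.001]
wrist_force: [-0.2, -0.8, -0.1]
opening: 0.997
grasp_force: 0.0
```

```bash
python3 m9.py; python3 - <<'E'
from h import *
o,S=grab('side'); P=pts(S); z=S['z_map']
b=P[(z>0)&(P[...,2]>.12)&(P[...,2]<.19)&(abs(P[...,0]-.503)<.05)&(abs(P[...,1]+.238)<.06)]; print('tongs',b[:,2].max(),cv2.minAreaRect(b[:,:2].astype(np.float32).copy()))
o,Tp=grab('top'); h=cv2.cvtColor(Tp['color'],cv2.COLOR_RGB2HSV); P=pts(Tp)
k=(h[...,0]>8)&(h[...,0]<35)&(h[...,1]>80)&(np.hypot(P[...,0]-.499,P[...,1]-.3)<.06); print('tl',k.sum(),P[k].mean(0))
old=np.load('top0.npz')['color']; print('lantern diff', np.abs(old[192:247,318:372].astype(int)-Tp['color'][192:247,318:372]).mean())
g=lambda c:cv2.minEnclosingCircle(max(cv2.findContours(np.pad((cv2.cvtColor(c,cv2.COLOR_RGB2GRAY)[195:245,315:370]<95).astype(np.uint8),1),0,1)[0],key=cv2.contourArea)); print(g(old),g(Tp['color']))
E
```

```text
[ 0.50118805 -0.23736599  0.2485288 ] -9.591676014396112 0.0 0.9966872914605486
0.08 3397 0.0926 0.08 ((0.5040470361709595, -0.23601430654525757), (0.10622458159923553, 0.07351008802652359), 80.2547607421875)
0.109 339 0.1435 0.1087 ((0.502166748046875, -0.23675671219825745), (0.03549788519740105, 0.012606348842382431), 76.4722900390625)
0.155 884 0.1803 0.155 ((0.50271075963974, -0.23727062344551086), (0.057052258402109146, 0.021609904244542122), 80.9049301147461)
tongs 0.1817172669167303 ((0.5028659105300903, -0.23739513754844666), (0.0580386184155941, 0.021646365523338318), 80.60566711425781)
tl 162 [0.4946567  0.29643831 0.01291668]
lantern diff 20.17598204264871
((29.212182998657227, 25.495983123779297), 18.003795623779297) ((29.47969627380371, 25.383249282836914), 17.796218872070312)
```

The tongs stand upright in the slot just as they did at the start, the lantern has not moved, and the tea light is on the saucer. Handing in.

```bash
python3 -c "
from bench import ctrl; print(ctrl.hand_in())"
```

```text
the job is handed in; nothing more can be done
None
```

Job handed in at about 32 s: the burnt-out tea light measures upright within about 3 mm of the saucer's centre, the tongs are upright in the slot of their stand, and the lantern has not moved; I did not re-measure the fresh tea lights, garlic or box.

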